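# Turn a blocking plate home against its register pins and weight it down

## Robot

A 7-joint arm with a two-finger parallel gripper is mounted at the origin on a cart in front of the work surface, level with it; the furniture and walls round the work are solid. World frame = base frame: x ahead of the robot, y to its left, z up, the work surface at z = 0. Lengths are in m, angles in rad, forces in N, time in s.
With the tool pointing down it reaches from about 0.4 to 0.9 m from the base axis. Payload 5.5 kg.
Tool frame: the origin (TCP) lies on the centre line of the jaws, within the pads' length; the fingertips stand 14 mm ahead of it and the grasp point (between the pads) lies 5 mm behind it; z points along the fingers, y is the line along which they close (so a half turn about z gives the same grasp; the last joint's range is limited). The gripper opens to 85 mm and grips with 20 to 120 N. Pads are 22 mm wide; open, the fingers measure 114 mm over their backs; the gripper's body (76 mm by 85 mm) begins 54 mm behind the grasp point. The pads swing forward as they close: fully open they stand 13 mm farther back than shut.
Start: joints at [1.613, 0.501, -0.427, 1.55, 0.221, 1.138, -0.21], TCP at [0.142, -0.634, 0.245] pointing down, gripper open.
Joint ranges: [-2.88, 2.88], [-0.31, 2.03], [-1.54, 1.56], [0.2, 2.42], [-1.41, 4.55], [0.19, 2.02], [-2.57, 2.57]. Speed limits (rad/s): [2.57, 2.57, 3.14, 3.14, 3.14, 3.14, 3.14].

## Interface

Orientations are given as a unit quaternion [w, x, y, z].
In Python, from cell import env gives the robot as it stands. Calls block until the motion is done:
- env.movep(position, orientation): joint-space move of the TCP to a pose.
- env.move_straight(position, orientation=None, rate=0.15, contact_N=None): straight line of the TCP; orientation=None keeps the orientation; rate is the mean speed in m/s. With contact_N (N) it stops when the force on the tool has changed by that much, and returns True; else False.
- env.goto_joints(angles): joint-space move.
- env.gripper_open() and env.gripper_close(grip_force=None): open the fingers fully, or close them until they stop; grip_force is the grip in N (None keeps the last).
- env.hold(seconds).
- env.solve_ik(position, orientation): joint angles nearest the present ones, or None.
- env.capture(name): name is "scene" or "side" or "wrist"; returns a dict with "pixels" (480x640x3 uint8, blue, green, red), "fx", "fy", "cx", "cy" (pixels), "distortion" ([k1, k2, p1, p2, k3] as OpenCV has them; the pictures are not rectified), "extrinsics" (4x4, takes a point from world to camera coordinates). Camera axes: x right, y down, z forward; pixel columns grow to the right and rows downward; lengths in m; the calibration is good to about 2 mm. A picture is of the moment at which its call begins. There is no depth.
A pose or a line that the arm cannot do raises env.PlanningError and nothing moves.
- env.finish_job(): hands the job in; it is judged then, once.
Trained networks look in the newest picture that a camera, given by its name, has taken for a name from the list of things; names that differ only in an ending like _2 or _b are one class to them, and where a whole thing is asked for, a point or a joint stands for the part that bears it (a point fixed in the world has none). Each returns a list of dicts, best first, with "p" (0 to 1); they miss things now and then, are a little off and sometimes report something else, mostly with a low value. They report only what shows in the picture. A call takes as long as a camera call. They do not tell look-alikes from the thing itself.
- env.look_for(camera, name): "centre" ([column, row] in pixels, amid what is visible of it).
- env.masks_of(camera, name): "pixels" (480x640 bool, what is visible of it) and "centre" ([column, row] in pixels, amid what is visible of it).
Readings, each from a call of its own:
- env.read_t(): time.
- env.read_joint_positions(): joint angles.
- env.read_joint_velocities(): joint speeds.
- env.read_effort(): joint torques, N m.
- env.read_ee_pos(): TCP position.
- env.read_tcp_rot(): TCP orientation.
- env.read_contact_force(): force on the tool from outside, world axes, zero at the start.
- env.read_ft_torque(): the same for the moment, N m.
- env.read_opening(): finger opening in m.
- env.read_finger_force(): force on a finger pad.
Only numpy, scipy, OpenCV 4.12 (cv2) and the standard library are available. Lean on these libraries where they do the work, as an engineer would, in place of code of your own. Each camera call takes 0.05 s, during which the arm holds its last target. There are 200 camera calls.

## Task

Turn the skewed aluminium plate square on its mounting board: push its front edge near the front left corner so that it swings about the opposite (back right) corner, which stays in its nest of two pins, until the back edge meets the pin at the far end, and press it home there with a steady push of about 13 N for a second, never more than 16 N; push level, neither bearing down on the plate nor lifting it. Then stand the brass weight gently upright on the middle of the plate and leave it there, without disturbing the spool, the beeswax and the tin.

Things in the scene. Friction and masses are not known exactly. Their poses are not given: they have to be found in the camera images.
- mount_board: fixed plywood board on the table, 270 (x) x 320 (y) x 8 mm; origin at the centre of its underside, so its top is at z = 8 mm; +x is its back (away from the robot), +y its left. It carries three rigid steel pins. The plate is home when, in this frame, its back edge is at x = 85 mm (touching end and corner pins), its right edge at y = -100 mm (touching the side pin), axes parallel to the board's
- end_pin: the end pin, fixed on the mounting board at (90, 58) mm of its frame, which the plate's back edge meets last; 10 mm in diameter, 22 mm high; origin on its axis at its foot (8 mm above the table)
- corner_pin: the second back pin, like the end pin, fixed at (90, -85) mm in the mounting board's frame; with the side pin it forms the nest for the plate's back right corner
- side_pin: the side pin, like the end pin, fixed at (70, -105) mm in the mounting board's frame; the plate's right edge bears on it
- plate: loose aluminium-faced plate, 130 (x) x 165 (y) x 12 mm, about 0.4 kg, lying flat on the mounting board, turned left by 0.32 to 0.48 rad to it. Origin at the underside of its back right corner, a few mm from the corner and side pins; from there it runs along its own -x (130 mm, to the front) and +y (165 mm, to the left). It slides with friction: turning it takes 1 to 5 N
- plate_center (a point): centre of the plate, half-way up its thickness (6 mm under its top)
- push_corner (a point): front left corner of the plate, half-way up, opposite to the corner in the pins: best pushed on the front edge 40 to 50 mm from it and at half its thickness; nearer to it the nested corner may walk a few mm off its pins (a push on the right half of the front edge brings it back). A finger that bears down on the plate by friction while pushing jams it on the board and little of the push reaches the pin: keep the vertical force near zero
- back_left_corner (a point): back left corner of the plate, half-way up; it comes to lie 7 mm to the left of the end pin's axis
- weight_center (a point): loose turned brass weight standing on the table, to the left of the mounting board: round body 46 mm in diameter with a knob on top, 67 mm high in all, 0.55 kg; the point is on its axis, half-way up (33.5 mm above its foot). Grip the straight body across, 15 to 30 mm above the foot
- needle_tin: round tin, 62 mm in diameter, 21 mm high, standing loose on the back left of the mounting board; leave it alone. Origin at the centre of its underside
- thread_spool: small loose thread spool, 36 mm in diameter, 46 mm high, standing on the table; leave it alone. Origin at its foot
- beeswax: loose round cake of beeswax, 44 mm in diameter, 16 mm high, on the table; leave it alone. Origin at its foot
Things that resemble listed ones, but are neither listed nor needed, are in the scene too. What is shaped like the part that bears weight_center but black is not meant. Leave any red look-alike of the plate alone.

How it is judged:
By the outcome, as a careful person would: the job done as asked, in the order asked, and still so for the second after the job is handed in, with the robot touching nothing.
It also fails if it takes over 72 s, if anything falls off the work surface, if the arm or the gripper's body presses on something with over 40 N, if the wrist force passes 120 N, or if a joint passes its speed limit or range.

## Working session

There is one attempt and no reset: what is moved stays moved. The work goes in short steps, each a Python script; the robot and the scene stay as the last script left them, time stands still between calls to the robot, and variables do not carry over. Pictures are saved under pics/ and viewed, at most 10 in all, crops included, and the job is handed in when it is done.

```bash
ls; mkdir -p pics; python3 - <<'E'
from cell import env
import cv2
for c in("scene","side"):
    r=env.capture(c); cv2.imwrite(f"pics/{c}0.png",r["pixels"])
    print(c,r["fx"],r["distortion"],r["extrinsics"])
    for n in("mount_board","plate","weight_center","needle_tin","thread_spool","beeswax","end_pin","plate_center","push_corner","back_left_corner","corner_pin"):
        print(n,[(round(d["p"],2),[round(float(v)) for v in d["centre"]]) for d in env.look_for(c,n)][:4])
print(env.read_t(),env.read_ee_pos(),env.read_tcp_rot())
E
```

```text
pics
scene 504.474827392509 [-0.11495723  0.          0.          0.          0.        ] [[-0.59203924 -0.80589594  0.00461155  0.32025979]
 [-0.52343779  0.38017213 -0.76254969  0.36382687]
 [ 0.61278252 -0.4538732  -0.64691321  0.97630255]
 [ 0.          0.          0.          1.        ]]
mount_board [(0.65, [338, 260])]
plate [(0.9, [363, 244]), (0.8, [456, 228])]
weight_center [(0.87, [210, 320]), (0.84, [226, 347])]
needle_tin [(0.37, [228, 348])]
thread_spool [(0.87, [218, 276])]
beeswax [(0.65, [173, 289]), (0.48, [359, 248])]
end_pin []
plate_center [(0.96, [360, 247])]
push_corner [(0.67, [361, 245]), (0.64, [458, 225])]
back_left_corner [(0.73, [459, 227]), (0.67, [360, 244])]
corner_pin []
side 587.9383058725524 [-0.11556681  0.          0.          0.          0.        ] [[-0.99834484  0.05739216  0.00370361  0.59952172]
 [ 0.02298608  0.45721846 -0.88905732  0.03666956]
 [-0.05271828 -0.88750066 -0.45778092  1.31275142]
 [ 0.          0.          0.          1.        ]]
mount_board [(0.9, [334, 258])]
plate [(0.94, [361, 192]), (0.8, [336, 236])]
weight_center [(0.8, [368, 353]), (0.72, [416, 348])]
needle_tin [(0.79, [291, 263])]
thread_spool [(0.56, [294, 318])]
beeswax [(0.91, [271, 371])]
end_pin []
plate_center [(0.92, [359, 194]), (0.83, [335, 237])]
push_corner [(0.94, [360, 195]), (0.57, [336, 233])]
back_left_corner [(0.79, [337, 235]), (0.74, [363, 191]), (0.3, [292, 224])]
corner_pin [(0.45, [294, 226])]
1.2 [ 0.1423714  -0.63422223  0.24530426] [5.35731154e-06 9.93914876e-01 1.10150889e-01 2.60888564e-06]
```

View pics/scene0.png

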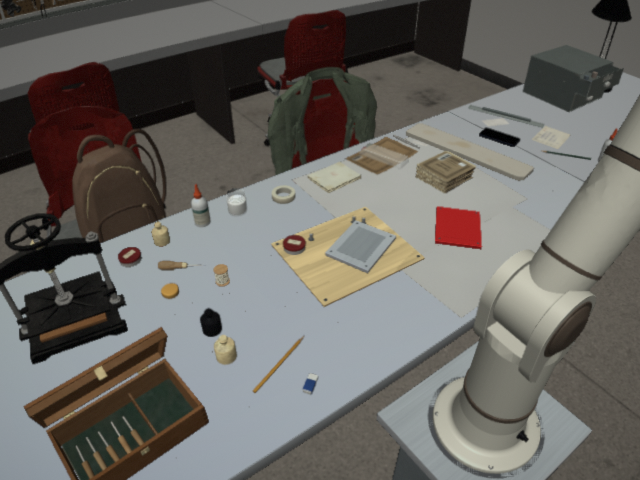

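View pics/side0.png

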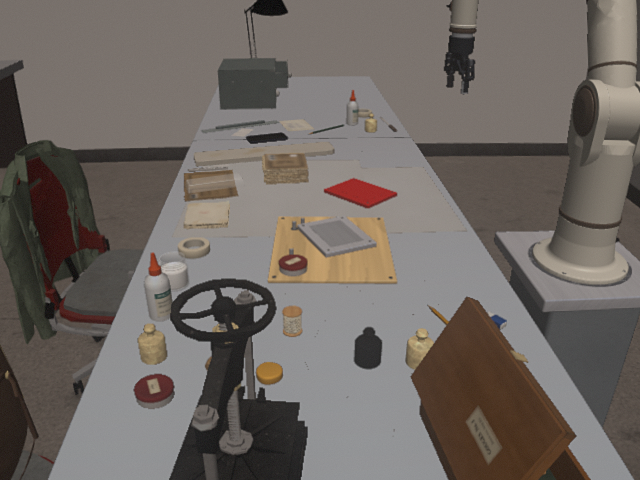

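The scene picture shows the board at about (345,255) with the grey plate at (362,245) and the tin at (294,243). The red look-alike is at (458,227). There are brass weights at (226,348) and (161,234), and a black one at (210,322). The side view agrees, with the near brass weight at (420,348) and the far one at (152,343).

```bash
cat > h.py <<'E'
from cell import env
import cv2, numpy as np
def K(r): return np.array([[r["fx"],0,r["cx"]],[0,r["fy"],r["cy"]],[0,0,1]]),np.array(r["distortion"])
def to_plane(r,px,z):
    k,d=K(r); E=np.array(r["extrinsics"]); R,t=E[:3,:3],E[:3,3]
    u=cv2.undistortPoints(np.array(px,float).reshape(-1,1,2),k,d).reshape(-1,2)
    w=np.c_[u,np.ones(len(u))]@R; c=-R.T@t
    return (c+w*((z-c[2])/w[:,2])[:,None])[:,:2]
def proj(r,P):
    k,d=K(r);E=np.array(r["extrinsics"])
    return cv2.projectPoints(np.array(P,float).reshape(-1,1,3),cv2.Rodrigues(E[:3,:3])[0],E[:3,3],k,d)[0].reshape(-1,2)
def rect(r,mask,z):
    "min-area rectangle of a mask's outline on plane z: corners (m)"
    c=max(cv2.findContours(mask.astype(np.uint8),0,1)[0],key=cv2.contourArea).reshape(-1,2)
    w=to_plane(r,c,z)
    return cv2.minAreaRect((w*1000).astype(np.float32))
def tri(views):
    "least-squares point from [(r,px)]"
    A=np.zeros((3,3));b=np.zeros(3)
    for r,p in views:
        a=np.r_[to_plane(r,p,0)[0],0];q=np.r_[to_plane(r,p,.2)[0],.2];v=(q-a)/np.linalg.norm(q-a)
        M=np.eye(3)-np.outer(v,v);A+=M;b+=M@a
    return np.linalg.solve(A,b)
E
python3 - <<'E'
from h import *
R={c:env.capture(c) for c in("scene","side")}
for c,r in R.items():
    for n,z in(("mount_board",.008),("plate",.020)):
        for m in env.masks_of(c,n):
            if m["p"]>.4: print(c,n,m["p"],m["centre"],rect(r,m["pixels"],z),m["pixels"].sum())
# board corners by hand
print(to_plane(R["scene"],[(364,209),(423,257),(325,299),(272,245)],.008))
print(to_plane(R["side"],[(276,217),(384,217),(396,282),(269,281)],.008))
for n,a,b in(("w1",(226,350),(420,350)),("w2",(161,235),(152,345)),("black",(210,323),(368,349)),("spool",(221,276),(292,320)),("wax",(170,291),(270,373)),("tin",(294,243),(293,264))):
    print(n,tri([(R["scene"],a),(R["side"],b)]))
    print('   planes',to_plane(R["scene"],[a],.03),to_plane(R["side"],[b],.03))
for c,b in(("scene",(255,190,190,130)),("side",(250,190,170,110))):
    x,y,w,h=b; cv2.imwrite(f"pics/{c}_z.png",cv2.resize(R[c]["pixels"][y:y+h,x:x+w],None,fx=4,fy=4,interpolation=cv2.INTER_CUBIC))
E
```

```text
scene mount_board 0.79 [337.7, 259.3] ((558.2096557617188, -87.767822265625), (323.25006103515625, 275.5230407714844), 86.95185852050781) 5673
scene plate 0.86 [362.4, 245.8] ((545.1525268554688, -124.08987426757812), (133.24240112304688, 172.51876831054688), 20.31525230407715) 2008
scene plate 0.59 [455.4, 225.5] ((444.8587646484375, -397.84588623046875), (131.90582275390625, 177.15725708007812), 41.9670524597168) 1754
side mount_board 0.61 [335.7, 234.5] ((550.0801391601562, -144.29193115234375), (142.45831298828125, 197.25172424316406), 21.752485275268555) 2078
side plate 0.98 [361.1, 192.6] ((463.07745361328125, -376.25299072265625), (150.1591339111328, 178.0974578857422), 43.31385803222656) 1261
side plate 0.93 [336.7, 234.7] ((551.1644897460938, -120.33840942382812), (138.36817932128906, 184.0875244140625), 21.49262046813965) 2025
[[ 0.67360293 -0.2446295 ]
 [ 0.41835544 -0.23641472]
 [ 0.45048936  0.06351848]
 [ 0.69531066  0.06199582]]
[[ 0.69366533 -0.24954733]
 [ 0.41888284 -0.23612009]
 [ 0.44453205  0.08468101]
 [ 0.70612107  0.06706103]]
w1 [0.4467447  0.33311251 0.02148897]
   planes [[0.438651   0.33661725]] [[0.45042248 0.3417049 ]]
w2 [0.90173799 0.29570424 0.02068133]
   planes [[0.8878058  0.29947379]] [[0.89932877 0.30606335]]
black [0.53451692 0.32722821 0.02318906]
   planes [[0.52685517 0.33031248]] [[0.53671958 0.33367121]]
spool [0.65990457 0.23362598 0.02111892]
   planes [[0.64769217 0.23901179]] [[0.66146045 0.24225009]]
wax [0.69967712 0.35836311 0.00564729]
   planes [[0.6740687 0.3643456]] [[0.69878488 0.38687709]]
tin [0.65567181 0.01617291 0.01892138]
   planes [[0.6454348 0.0225171]] [[0.65561908 0.03696694]]
```

View pics/scene_z.png

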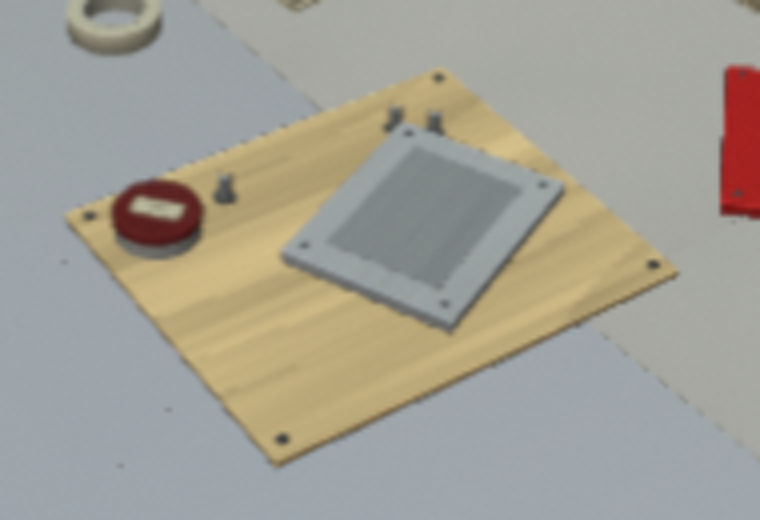

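The zoomed crop gives the board corners at crop (442,70), (677,273), (275,465) and (67,215). The plate corners are (408,125), (285,257), (450,328) and (563,187), and the pins are near (395,118), (434,122) and (225,190). The nearer brass weight is in reach and the far one is not. Next I'll go above the board and look from there.

```bash
cat >> h.py <<'E'
def down(a): return [0,float(np.cos(a/2)),float(np.sin(a/2)),0]
E
python3 - <<'E'
from h import *
R=env.capture("scene")
f=lambda L:np.array(L)/4+[255,190]-.375
B=to_plane(R,f([(442,70),(677,273),(275,465),(67,215)]),.008);P=to_plane(R,f([(408,125),(563,187),(450,328),(285,257)]),.02)
print(B.round(4).tolist(),P.round(4).tolist())
for q in(B,P): print([round(float(np.linalg.norm(q[i]-q[i-1])),4) for i in range(4)],np.arctan2(*(q[0]-q[1])[::-1]),np.arctan2(*(q[3]-q[0])[::-1]),np.arctan2(*(q[3]-q[2])[::-1]))
env.gripper_close(40)
env.movep([.46,-.09,.36],down(0.05))
r=env.capture("wrist");cv2.imwrite("pics/w0.png",r["pixels"])
print(env.read_t(),env.read_joint_positions(),env.read_contact_force(),r["extrinsics"])
for n in("mount_board","plate"):
    for m in env.masks_of("wrist",n): print(n,m["p"],m["centre"])
E
```

```text
[[0.6788, -0.2533], [0.4145, -0.2359], [0.4348, 0.0799], [0.7021, 0.0598]] [[0.6308, -0.1809], [0.5151, -0.2238], [0.4544, -0.0716], [0.5697, -0.0271]]
[0.314, 0.2649, 0.3164, 0.268] -0.06596957915963839 1.4965944381795444 -0.07496202629157786
[0.1655, 0.1234, 0.1639, 0.1236] 0.35536135728897467 1.949173407225898 0.3686474099300712
4.65 [ 1.20790492  0.14171425 -1.1547977   1.81921503  0.13540333  1.2675671
 -1.50641712] [ 0.5031163   0.82738627 -0.31956981] [[ 4.97786231e-02 -9.98759995e-01 -7.48815983e-04 -1.13737564e-01]
 [-9.56522777e-01 -4.78892034e-02  2.87699149e-01  3.65964544e-01]
 [-2.87378261e-01 -1.36050080e-02 -9.57720543e-01  6.20044745e-01]
 [ 0.00000000e+00  0.00000000e+00  0.00000000e+00  1.00000000e+00]]
mount_board 0.81 [285.2, 113.9]
plate 0.79 [587.8, 201.1]
plate 0.77 [364.8, 100.1]
```

View pics/w0.png

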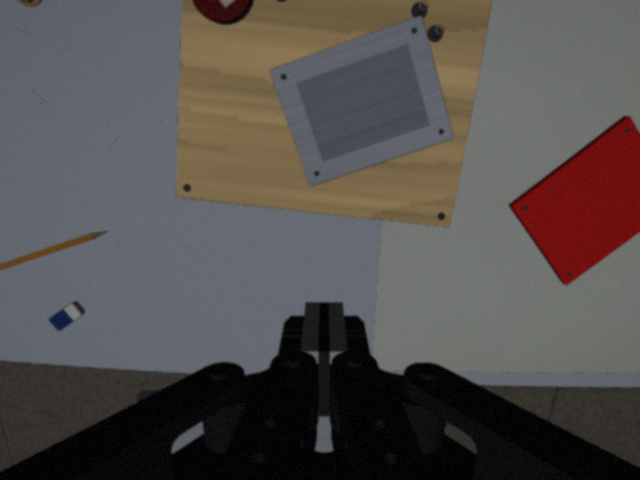

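The wrist view shows the board's front corners at (177,197) and (450,227). The plate corners are at (422,16), (271,70), (312,185) and (453,137), with the nest pins' tops at (420,9) and (435,32).

```bash
python3 - <<'E'
from h import *
r=env.capture("wrist")
B=to_plane(r,[(177,197),(450,227)],.008);P=to_plane(r,[(422,15),(454,137),(312,186),(270,70)],.02)
pins=to_plane(r,[(420,8),(435,32)],.03)
print(B,P,pins)
print([np.linalg.norm(P[i]-P[i-1]) for i in range(4)],np.linalg.norm(B[0]-B[1]))
d=B[0]-B[1];a=np.arctan2(-d[0],d[1]); print("board yaw",a)
d=P[0]-P[1]+P[3]-P[2];pa=np.arctan2(d[1],d[0]);d=P[3]-P[0]+P[2]-P[1];pb=np.arctan2(-d[0],d[1]);print("plate",pa,pb)
c,s=np.cos(a),np.sin(a);M=np.array([[c,-s],[s,c]])
o=B.mean(0)+M@[.135,0];print("board origin",o,"plate in board",(P-o)@M,"pins",(pins-o)@M)
k=np.array([(422,15)])
E
```

```text
[[ 0.44004393  0.07721331]
 [ 0.42044988 -0.24046353]] [[ 0.64168455 -0.18086906]
 [ 0.52299923 -0.228038  ]
 [ 0.46180342 -0.07760101]
 [ 0.58042205 -0.0289551 ]] [[ 0.64569378 -0.17626848]
 [ 0.62449123 -0.19344733]]
[np.float64(0.1638015373020176), np.float64(0.12771497082668504), np.float64(0.16240756284782715), np.float64(0.12820609815456874)] 0.31828054046764287
board yaw -0.061601152694186805
plate 0.38374718999456775 0.3848268191674032
board origin [ 0.56499085 -0.08993601] plate in board [[ 0.08214627 -0.08603914]
 [-0.0334101  -0.14042515]
 [-0.10375107  0.00595916]
 [ 0.01164782  0.06181522]] pins [[ 0.08586468 -0.08120047]
 [ 0.06575991 -0.09965201]]
```

```bash
cat >> h.py <<'E'
YAW=-.0625
_c,_s=np.cos(YAW),np.sin(YAW);MB=np.array([[_c,-_s],[_s,_c]])
O=np.array([.56499085,-.08993601])+MB@[-.004,.0045]
def tcp_at(th,gap=0,d=.048):
    "TCP (world xy, yaw) pushing the front edge when the nested plate is at angle th"
    u=np.array([np.cos(th),np.sin(th)]);v=np.array([-u[1],u[0]])
    C=(u@[.09,-.085]-.005)*u+(v@[.07,-.105]+.005)*v
    return O+MB@(C-(.141+gap)*u+(.165-d)*v),YAW+th
E
cat > s.json <<'E'
{}
E
python3 - <<'E'
from h import *
import json
p,y=tcp_at(.445,.018)
print(p,y)
env.movep([*p,.08],down(y)); env.hold(.2)
f0=env.read_contact_force()
env.move_straight([*p,.034],rate=.1)
hit=env.move_straight([*p,.012],rate=.02,contact_N=2)
z=env.read_ee_pos()[2];print(hit,z,env.read_contact_force()-f0)
z+=.0035
env.move_straight([*p,z],rate=.05);env.hold(.2)
f0=env.read_contact_force();print(f0,env.read_ee_pos(),env.read_t())
q,_=tcp_at(.445,-.015)
hit=env.move_straight([*q,z],rate=.025,contact_N=1.5)
e=env.read_ee_pos();g=np.linalg.norm(e[:2]-p);print(hit,e,"travel",g,env.read_contact_force()-f0,env.read_t())
json.dump(dict(z=float(z),f0=[float(v) for v in f0],gap=float(.018-g)),open("s.json","w"))
r=env.capture("wrist");cv2.imwrite("pics/w1.png",r["pixels"])
E
cat s.json
```

```text
[ 0.45163565 -0.1324389 ] 0.3825
True 0.02208903836918372 [-1.40683105 -0.32774146  8.17243612]
[-0.92078168 -0.33777934  1.42320089] [ 0.45144173 -0.13245503  0.02539698] 7.825
True [ 0.46883106 -0.12519086  0.02528489] travel 0.018660548470743686 [ 0.96949263  1.54852221 -1.94965318] 8.625
{"z": 0.02558903836918372, "f0": [-0.9207816803594184, -0.3377793428685731, 1.4232008880529405], "gap": -0.0006605484707436875}
```

View pics/w1.png

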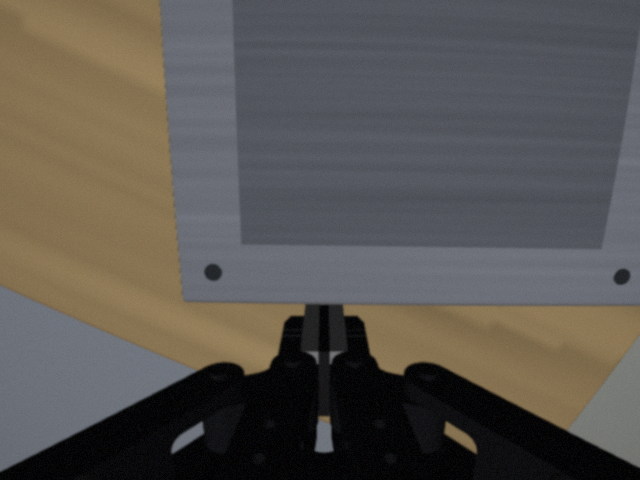

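The finger stands at the plate's front edge at (323,303), about 49 mm from its left corner (183,300), and squarely to it. I'll check the force noise and start the arc.

```bash
cat >> h.py <<'E'
def force(n=8,dt=.01):
    F=[]
    for _ in range(n): F.append(env.read_contact_force()); env.hold(dt)
    return np.mean(F,0),np.std(F,0)
E
python3 - <<'E'
from h import *
import json
S=json.load(open("s.json"));z,f0,gap=S["z"],np.array(S["f0"]),S["gap"]
print(force(),env.read_t())
for th in np.arange(.425,.12,-.05):
    p,y=tcp_at(th,gap)
    h=env.move_straight([*p,z],down(y),rate=.04,contact_N=7)
    F,s=force(4); e=env.read_ee_pos()
    u=np.array([np.cos(y),np.sin(y)])
    print(round(th,3),h,"Fn %.1f Ft %.1f Fz %.1f"%(F[:2]@u,F[:2]@[-u[1],u[0]],F[2]),s.round(1),(e[:2]-p).round(4),round(e[2]-z,4),env.read_t())
    if h: break
E
```

```text
(array([ 0.13864626,  0.00549104, -0.09812733]), array([0.50827136, 0.38642125, 0.55380565])) 8.7417
0.425 False Fn -0.0 Ft -0.1 Fz -0.3 [0.6 0.5 0.3] [-0.0001  0.0001] -0.0001 9.025
0.375 False Fn -0.5 Ft 0.2 Fz -0.3 [0.4 0.6 0.3] [-0.      0.0001] -0.0 9.4083
0.325 False Fn -0.0 Ft -0.2 Fz 0.4 [0.5 0.1 0.3] [0.0002 0.    ] 0.0 9.7917
0.275 False Fn -0.1 Ft 0.3 Fz -0.2 [0.6 0.3 0.4] [0.0002 0.    ] 0.0001 10.175
0.225 False Fn -0.0 Ft 0.2 Fz 0.2 [0.6 0.5 0.3] [0.0002 0.    ] 0.0 10.5583
0.175 False Fn -0.3 Ft 0.5 Fz 0.2 [0.4 0.5 0.3] [0.0002 0.    ] 0.0001 10.9417
0.125 False Fn -0.4 Ft 0.3 Fz -0.3 [0.2 0.4 0.5] [0.0002 0.    ] 0.0 11.325
```

```bash
python3 - <<'E'
from h import *
r=env.capture("wrist");s=env.capture("scene")
cv2.imwrite("pics/w2.png",np.hstack([cv2.resize(r["pixels"],(400,300)),cv2.resize(s["pixels"][170:320,250:450],(400,300))]))
E
```

```text
(no output)
```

View pics/w2.png

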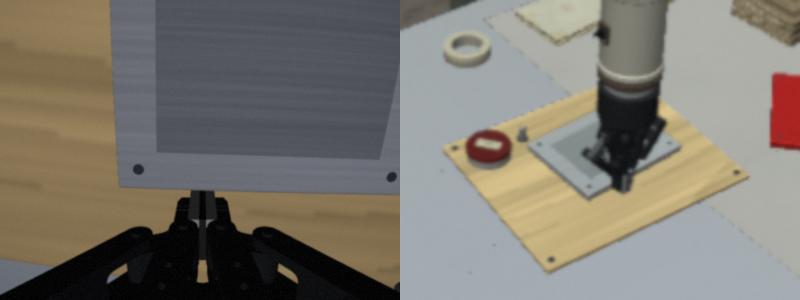

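The plate follows the finger. The wrist half still shows the finger at the front edge, and the scene half shows the plate nearly square. I'll finish the arc more finely.

```bash
python3 - <<'E'
from h import *
import json
S=json.load(open("s.json"));z,gap=S["z"],S["gap"]
for th in [.09,.06,.045,.03,.02,.01,0,-.01,-.02,-.03,-.04]:
    p,y=tcp_at(th,gap); y=max(y,YAW)
    h=env.move_straight([*p,z],down(y),rate=.03 if th>.04 else .012,contact_N=6 if th>.04 else 4)
    F,s=force(6); e=env.read_ee_pos()
    u=np.array([np.cos(y),np.sin(y)])
    print(round(th,3),h,"Fn %.1f Ft %.1f Fz %.1f"%(F[:2]@u,F[:2]@[-u[1],u[0]],F[2]),((e[:2]-O)@MB).round(4),round(e[2]-z,4),round(env.read_t(),2))
    if h or -F[:2]@u>3: break
r=env.capture("wrist");cv2.imwrite("pics/w3.png",r["pixels"])
E
```

```text
0.09 False Fn -0.6 Ft 0.5 Fz -0.2 [-0.0641  0.0056] -0.0 11.82
0.06 False Fn -0.9 Ft 0.6 Fz -0.1 [-0.0612  0.0096] 0.0 12.18
0.045 False Fn -1.0 Ft 0.5 Fz -0.4 [-0.0598  0.0114] -0.0 12.47
0.03 False Fn -0.9 Ft -0.0 Fz -0.7 [-0.0582  0.0133] 0.0 12.88
0.02 False Fn -1.3 Ft -0.2 Fz -0.6 [-0.0572  0.0146] 0.0 13.21
0.01 False Fn -0.8 Ft -0.1 Fz -0.4 [-0.0562  0.0158] 0.0 13.54
0 False Fn -0.9 Ft -0.2 Fz -0.0 [-0.0552  0.0172] 0.0 13.88
-0.01 False Fn -1.0 Ft -0.4 Fz -0.7 [-0.0542  0.0184] 0.0 14.21
-0.02 False Fn -3.7 Ft -2.0 Fz 1.7 [-0.0539  0.0191] -0.0002 14.54
```

```bash
cat > press.py <<'E'
from h import *
import json
S=json.load(open("s.json"));z=S["z"]
u=np.array([np.cos(YAW),np.sin(YAW)]);v=np.array([-u[1],u[0]])
p,_=tcp_at(-.02,S["gap"]);cmd=np.array([*p,z])
def rd(n=8):
    F,_=force(n); return -F[:2]@u,F[:2]@v,F[2]
fn,ft,fz=rd();k=4.0e3;last=0
for i in range(30):
    d=float(np.clip((13-fn)/k*.5,-.0005,.0004))
    if abs(13-fn)<.5: break
    lat=float(np.clip(ft/8e3,-.0001,.0001)); up=float(np.clip(fz/8e3,-.0001,.0001))
    cmd[:2]+=d*u+lat*v; cmd[2]+=up
    env.move_straight(cmd.tolist(),down(YAW),rate=.006)
    f1,ft,fz=rd(6)
    if d>.0001 and f1-fn>.3: k=max(k,(f1-fn)/d)
    fn=f1
    print(i,"%.2fmm Fn %.1f Ft %.1f Fz %.1f k %.0f"%(d*1e3,fn,ft,fz,k),((env.read_ee_pos()[:2]-O)@MB).round(4),round(env.read_t(),2))
    if fn>14.3: cmd[:2]-=.0002*u
if fn>11.5:
    t=env.read_t();A=[]
    while env.read_t()-t<1.3:
        A.append(rd(4))
    print("hold",np.mean(A,0),np.min(A,0),np.max(A,0))
json.dump(dict(S,cmd=cmd.tolist()),open("s.json","w"))
print(env.read_ee_pos(),env.read_t())
E
python3 press.py
```

```text
0 0.40mm Fn 5.0 Ft -2.0 Fz 1.9 k 4000 [-0.0539  0.0191] 14.96
1 0.40mm Fn 5.6 Ft -1.7 Fz 2.1 k 4000 [-0.0539  0.0191] 15.26
2 0.40mm Fn 6.9 Ft -1.4 Fz 2.4 k 4000 [-0.0539  0.0191] 15.56
3 0.40mm Fn 7.0 Ft -1.1 Fz 2.8 k 4000 [-0.0538  0.0191] 15.86
4 0.40mm Fn 7.7 Ft -1.3 Fz 3.0 k 4000 [-0.0538  0.0191] 16.16
5 0.40mm Fn 8.6 Ft -0.7 Fz 3.1 k 4000 [-0.0537  0.0191] 16.46
6 0.40mm Fn 9.5 Ft -1.2 Fz 3.7 k 4000 [-0.0537  0.0191] 16.76
7 0.40mm Fn 9.7 Ft -0.4 Fz 3.7 k 4000 [-0.0537  0.0191] 17.06
8 0.40mm Fn 10.4 Ft -0.6 Fz 4.0 k 4000 [-0.0536  0.0191] 17.36
9 0.32mm Fn 11.0 Ft -0.2 Fz 4.5 k 4000 [-0.0536  0.019 ] 17.66
10 0.25mm Fn 11.5 Ft -0.3 Fz 3.5 k 4000 [-0.0536  0.019 ] 17.96
11 0.19mm Fn 11.4 Ft 0.0 Fz 3.4 k 4000 [-0.0536  0.019 ] 18.26
12 0.20mm Fn 11.4 Ft -0.4 Fz 2.8 k 4000 [-0.0536  0.019 ] 18.56
13 0.20mm Fn 11.6 Ft -0.6 Fz 2.5 k 4000 [-0.0535  0.0189] 18.86
14 0.17mm Fn 11.7 Ft -0.3 Fz 1.8 k 4000 [-0.0535  0.0187] 19.16
15 0.17mm Fn 11.7 Ft -0.5 Fz 1.2 k 4000 [-0.0534  0.0185] 19.46
16 0.16mm Fn 11.8 Ft -1.1 Fz 0.6 k 4000 [-0.0533  0.0183] 19.76
17 0.15mm Fn 11.7 Ft -0.8 Fz 0.5 k 4000 [-0.0533  0.0182] 20.06
18 0.17mm Fn 12.1 Ft -0.9 Fz 0.4 k 4000 [-0.0532  0.0181] 20.36
19 0.12mm Fn 11.6 Ft -1.1 Fz -0.1 k 4000 [-0.0532  0.0179] 20.66
20 0.18mm Fn 12.5 Ft -0.8 Fz 0.6 k 5101 [-0.0532  0.0179] 20.96
21 0.05mm Fn 12.4 Ft -1.4 Fz -0.4 k 5101 [-0.0532  0.0178] 21.26
22 0.06mm Fn 12.4 Ft -1.0 Fz 0.5 k 5101 [-0.0531  0.0178] 21.56
23 0.06mm Fn 12.3 Ft -0.6 Fz 0.2 k 5101 [-0.0531  0.0177] 21.86
24 0.07mm Fn 12.5 Ft -0.9 Fz 0.0 k 5101 [-0.0531  0.0177] 22.16
hold [12.4071704  -0.53556375 -0.1107354 ] [11.96424846 -0.95675028 -0.90294409] [12.88913891 -0.11047232  0.47946655]
[ 0.50934276 -0.06427452  0.0255677 ] 23.4583
```

```bash
python3 - <<'E'
from h import *
import json
S=json.load(open("s.json"));cmd=np.array(S["cmd"])
u=np.array([np.cos(YAW),np.sin(YAW)]);v=np.array([-u[1],u[0]])
for i in range(2):
    cmd[:2]+=.0003*u
    env.move_straight(cmd.tolist(),down(YAW),rate=.006); F,_=force(12); print(-F[:2]@u,F[:2]@v,F[2])
    if -F[:2]@u>12.8: break
A=[]
t=env.read_t()
while env.read_t()-t<1.2:
    F,_=force(4);A.append((-F[:2]@u,F[:2]@v,F[2]))
print("hold",np.mean(A,0),np.min(A,0),np.max(A,0))
r=env.capture("wrist")
p=O+MB@[-.085,.0175]
env.move_straight([*p,float(cmd[2])],rate=.05)
p=O+MB@[-.13,-.02]
env.movep([*p,.36],down(YAW))
r=env.capture("wrist");cv2.imwrite("pics/w4.png",r["pixels"]);print(env.read_t())
E
```

```text
13.439837177933136 -0.45450613173465815 0.7686246302415188
hold [13.2510737  -0.57633341  0.84557183] [12.89487693 -1.01805888  0.3202246 ] [13.89585896 -0.12811917  1.3252396 ]
27.3333
```

View pics/w4.png

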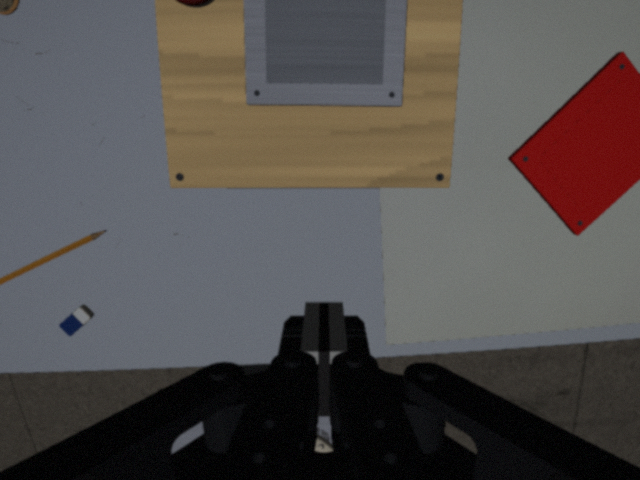

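The plate now lies about square: its front edge runs (247,104)–(402,106) and the board's front (170,187)–(450,188). I'll check it at the pins.

```bash
python3 - <<'E'
from h import *
r=env.capture("wrist")
a=to_plane(r,[(247,104.5),(402,106)],.02);print((a-O)@MB)
p=O+MB@[-.03,-.02]
env.movep([*p,.30],down(YAW))
r=env.capture("wrist");cv2.imwrite("pics/w5.png",r["pixels"]);print(env.read_t())
# predicted home outline and pin tops
print(proj(r,[[*(O+MB@q),z] for q,z in(((.085,-.1),.02),((-.045,-.1),.02),((-.045,.065),.02),((.085,.065),.02),((.09,.058),.03),((.09,-.085),.03),((.07,-.105),.03))]).round(0).tolist())
E
```

```text
[[-0.0417707   0.060834  ]
 [-0.04312207 -0.10233728]]
28.1333
[[415.0, 72.0], [407.0, 212.0], [239.0, 212.0], [232.0, 71.0], [237.0, 64.0], [400.0, 64.0], [422.0, 88.0]]
```

View pics/w5.png

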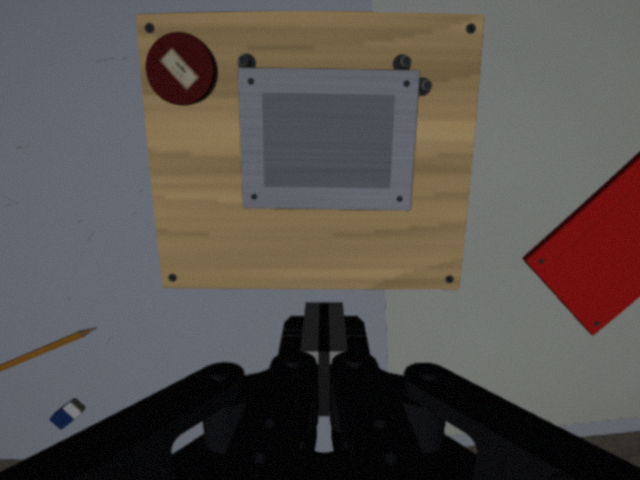

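The wrist view from above shows the plate corners at (238,68), (419,71), (411,211) and (243,209). The pin tops are at (247,62), (402,63) and (425,87). The plate's back edge looks a hair out of parallel, so I'll measure that numerically.

```bash
python3 - <<'E'
from h import *
r=env.capture("wrist");hsv=cv2.cvtColor(cv2.GaussianBlur(r["pixels"],(3,3),0),cv2.COLOR_BGR2HSV)
S=hsv[...,1].astype(float)
def cross(vals):
    lo,hi=vals[:4].mean(),vals[-4:].mean();m=(lo+hi)/2
    i=np.where((vals[:-1]-m)*(vals[1:]-m)<=0)[0]
    return i[len(i)//2]+(m-vals[i[len(i)//2]])/(vals[i[len(i)//2]+1]-vals[i[len(i)//2]]+1e-9)
def edge(z,cols=None,rows=None,rng=None):
    if cols is not None: pts=[(c,rng[0]+cross(S[rng[0]:rng[1],c])) for c in cols]
    else: pts=[(rng[0]+cross(S[q,rng[0]:rng[1]]),q) for q in rows]
    w=(to_plane(r,pts,z)-O)@MB
    vx,vy,x,y=cv2.fitLine((w*1000).astype(np.float32),cv2.DIST_HUBER,0,.01,.01).ravel()
    return (round(float(x),1),round(float(y),1)),"angle %.4f"%(np.arctan2(vy,vx) if rows is not None else np.arctan(-vx/vy))
print("back",edge(.02,cols=range(262,388),rng=(60,78)))
print("front",edge(.014,cols=range(250,405),rng=(200,220)))
print("left",edge(.02,rows=range(85,200),rng=(230,252)))
print("right",edge(.02,rows=range(105,200),rng=(403,427)))
print("bfront",edge(.008,cols=range(180,450),rng=(280,299)))
print("bback",edge(.008,cols=range(160,360),rng=(4,24)))
print("pins",((to_plane(r,[(247,62),(402,63),(425,87)],.03)-O)@MB*1000).round(1).tolist())
E
```

```text
back ((87.7, -19.7), 'angle -0.0106')
front ((-43.5, -22.6), 'angle -0.0112')
left ((21.7, 61.0), 'angle -0.0114')
right ((13.1, -103.7), 'angle -0.0085')
bfront ((-130.1, 12.6), 'angle -0.0015')
bback ((137.5, 39.5), 'angle -0.0003')
pins [[91.9, 48.3], [91.5, -87.7], [71.5, -109.2]]
```

The plate is over-rotated by about 0.010 rad, so its corner stands about 1.4 mm off the corner pin. I'll push lightly on the right half of the front edge, then press again at the left.

```bash
cat > push2.py <<'E'
from h import *
import json
z=json.load(open("s.json"))["z"]
u=np.array([np.cos(YAW),np.sin(YAW)]);v=np.array([-u[1],u[0]])
W=lambda x,y,zz:[*(O+MB@[x,y]),float(zz)]
def push(y,target,hold):
    env.movep(W(-.075,y,.06),down(YAW))
    env.move_straight(W(-.075,y,z),rate=.08);env.hold(.15)
    b,_=force(8); print("bias",b.round(1))
    x,zz,yy=-.044,z,y
    env.move_straight(W(x-.014,y,z),rate=.05)
    env.move_straight(W(x,y,z),rate=.01,contact_N=2.5)
    e=(env.read_ee_pos()[:2]-O)@MB; x=e[0]
    for i in range(28):
        F,_=force(6); fn,ft,fz=-F[:2]@u,F[:2]@v,F[2]
        print("Fn %.1f Ft %.1f Fz %.1f x %.4f"%(fn,ft,fz,((env.read_ee_pos()[:2]-O)@MB)[0]),end=" | ")
        if fn>target-.4: break
        x+=min(.0006,(target-fn)*.0003); zz+=float(np.clip(fz*1e-4,-.0003,.0003)); yy+=float(np.clip(ft*1e-4,-.0002,.0002))
        env.move_straight(W(x,yy,zz),rate=.008)
    t=env.read_t();A=[]
    while env.read_t()-t<hold:
        F,_=force(4);A.append((-F[:2]@u,F[:2]@v,F[2]))
    if A: print("\nhold",np.mean(A,0).round(2),np.max(A,0).round(2))
    e=(env.read_ee_pos()[:2]-O)@MB
    env.move_straight(W(e[0]-.02,e[1],z),rate=.06)
    env.move_straight(W(e[0]-.02,e[1],.06),rate=.15)
    print("t",env.read_t())
E
python3 - <<'E'
from push2 import *
push(-.065,7,0)
E
```

```text
bias [-0.3 -0.1 -0. ]
Fn 0.3 Ft -0.0 Fz 0.3 x -0.0550 | Fn 0.6 Ft -0.1 Fz -0.1 x -0.0543 | Fn 2.8 Ft -0.2 Fz 1.8 x -0.0542 | Fn 2.6 Ft -0.6 Fz -0.1 x -0.0533 | Fn 5.0 Ft -1.1 Fz 1.5 x -0.0533 | Fn 5.8 Ft -0.4 Fz 1.8 x -0.0532 | Fn 6.0 Ft -0.8 Fz 1.2 x -0.0532 | Fn 6.9 Ft -0.5 Fz 1.0 x -0.0532 | t 34.1833
```

```bash
python3 - <<'E'
from push2 import *
push(.017,13.2,1.15)
env.movep(W(-.03,-.02,.30),down(YAW))
r=env.capture("wrist");S=cv2.cvtColor(cv2.GaussianBlur(r["pixels"],(3,3),0),cv2.COLOR_BGR2HSV)[...,1].astype(float)
def cross(a):
    m=(a[:4].mean()+a[-4:].mean())/2;i=np.where((a[:-1]-m)*(a[1:]-m)<=0)[0];i=i[len(i)//2];return i+(m-a[i])/(a[i+1]-a[i]+1e-9)
for n,zz,c,g in(("back",.02,range(262,388),(60,78)),("front",.014,range(250,405),(200,220)),("bfront",.008,range(180,450),(280,299))):
    w=(to_plane(r,[(k,g[0]+cross(S[g[0]:g[1],k])) for k in c],zz)-O)@MB*1000
    vx,vy,x,y=cv2.fitLine(w.astype(np.float32),cv2.DIST_HUBER,0,.01,.01).ravel();print(n,x,np.arctan(-vx/vy))
print(((to_plane(r,[(243+cross(S[150,230:252])-13,150),(403+cross(S[150,403:427]),150)],.02)-O)@MB*1000).round(1))
cv2.imwrite("pics/w6.png",r["pixels"]);print(env.read_t())
E
```

```text
bias [0.1 0.2 0.5]
Fn 0.1 Ft -0.2 Fz -0.3 x -0.0537 | Fn 0.3 Ft 0.1 Fz -0.1 x -0.0532 | Fn 3.4 Ft 0.0 Fz 2.0 x -0.0531 | Fn 4.9 Ft -0.2 Fz 1.8 x -0.0530 | Fn 5.9 Ft -0.1 Fz 1.8 x -0.0530 | Fn 6.9 Ft -0.1 Fz 2.2 x -0.0530 | Fn 7.8 Ft 0.0 Fz 1.9 x -0.0529 | Fn 8.8 Ft 0.1 Fz 2.1 x -0.0529 | Fn 9.9 Ft -0.2 Fz 1.8 x -0.0528 | Fn 10.9 Ft 0.2 Fz 2.1 x -0.0528 | Fn 12.3 Ft 0.4 Fz 1.6 x -0.0528 | Fn 12.3 Ft 0.3 Fz 1.1 x -0.0528 | Fn 12.9 Ft 0.4 Fz 0.8 x -0.0528 | 
hold [12.61  0.2   0.79] [13.13  0.88  1.35]
t 42.425
back 88.332886 -0.00060697
front -42.780037 -0.0020652572
bfront -130.3775 -0.003288464
[[  14.2   61.3]
 [  14.4 -103.3]]
43.45
```

The plate is now parallel to the board. Next is the brass weight.

```bash
python3 - <<'E'
from h import *
env.gripper_open()
env.movep([.38,.335,.25],down(0.0))
r=env.capture("wrist");cv2.imwrite("pics/w7.png",r["pixels"]);print(env.read_t(),env.read_joint_positions().round(2))
for m in env.masks_of("wrist","weight_center"):
    ys,xs=np.where(m["pixels"]);col=np.median(r["pixels"][m["pixels"]],0)
    print(m["p"],m["centre"],col,xs.min(),xs.max(),ys.min(),ys.max(),[to_plane(r,[m["centre"]],z).round(4).tolist() for z in(.025,.0335,.045)],
     "foot row", to_plane(r,[((xs.min()+xs.max())/2,ys.max())],.0))
print(proj(r,[[.447,.333,.0335],[.447,.333,0],[.447,.333,.067]]))
E
```

```text
45.9833 [-0.1   0.29 -0.79  1.89  0.24  1.05 -2.56]
0.87 [330.6, 17.7] [10.  9. 10.] 301 364 0 48 [[[0.53, 0.3288]], [[0.5282, 0.3289]], [[0.5257, 0.3291]]] foot row [[0.51192231 0.3267566 ]]
0.69 [319.2, 127.5] [ 92. 122. 134.] 289 350 96 157 [[[0.4482, 0.3376]], [[0.4484, 0.3376]], [[0.4486, 0.3374]]] foot row [[0.42261667 0.33769687]]
[[325.0044014  129.28531271]
 [324.88506924 128.37690813]
 [325.14923768 130.38798379]]
```

View pics/w7.png

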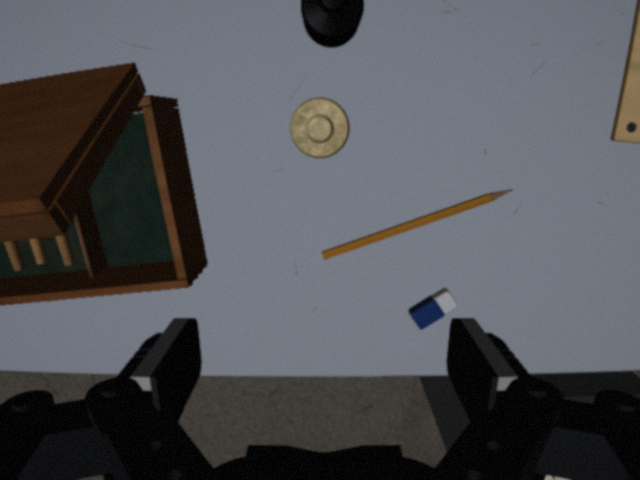

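The brass weight is at (319,127), the black one at (333,15), and the open box at (100,190) stands clear. I'll pick a wrist yaw away from the joint limit, grasp and place it.

```bash
python3 - <<'E'
from h import *
c=O+MB@[.0215,-.0195]
best=None
for a in(-.4,-.2,0,.2,.4,np.pi-.3,np.pi,np.pi+.3):
    q=env.solve_ik([.4484,.3376,.12],down(a))
    if q is not None:
        print(round(a,2),np.round(q,2)); 
        if best is None or abs(q[6])<abs(best[1][6]): best=(a,q)
E
```

```text
-0.4 [-0.9   0.48  0.26  1.9  -0.17  0.79 -2.52]
-0.2 [-0.66  0.47 -0.04  1.89  0.03  0.79 -2.49]
0 [-0.32  0.51 -0.47  1.88  0.31  0.83 -2.52]
0.2 [-0.15  0.57 -0.71  1.87  0.48  0.87 -2.46]
0.4 [-0.12  0.58 -0.74  1.87  0.5   0.88 -2.28]
2.84 [ 0.15  0.83 -1.19  1.86  0.88  1.1  -0.12]
3.14 [ 0.13  0.8  -1.15  1.86  0.84  1.07  0.21]
3.44 [ 0.19  0.93 -1.3   1.86  0.98  1.19  0.41]
```

```bash
python3 - <<'E'
from h import *
x,y=.4484,.3376
env.movep([x,y,.12],down(.4))
h=env.move_straight([x,y,.021],rate=.1,contact_N=8)
e=env.read_ee_pos();print(h,e,env.read_t())
if not h:
    env.gripper_close(45)
    print("opening",env.read_opening(),env.read_t())
    env.move_straight([x,y,.13],rate=.15)
    print("opening",env.read_opening(),env.read_contact_force(),env.read_t())
    c=O+MB@[.0215,-.0195]
    q=env.solve_ik([*c,.10],down(.2));print(c,np.round(q,2))
E
```

```text
False [0.4488283  0.33806696 0.02160506] 47.8167
opening 0.044518518377832654 48.275
opening 0.044445779591611376 [ 0.56932155  0.45570751 -6.23012399] 49.15
[ 0.58151979 -0.10599976] [ 0.63  0.64 -0.66  1.81  0.5   0.87 -1.63]
```

```bash
python3 - <<'E'
from h import *
c=O+MB@[.0215,-.0195]
env.movep([*c,.13],down(.2))
env.move_straight([*c,.050],rate=.12); env.hold(.1)
h=env.move_straight([*c,.036],rate=.012,contact_N=2)
print(h,env.read_ee_pos(),env.read_contact_force(),env.read_t())
if h:
    env.gripper_open();env.hold(.1)
    env.move_straight([*c,.14],rate=.12)
    p=O+MB@[-.06,-.02]
    env.movep([*p,.32],down(YAW)); r=env.capture("wrist")
    s=env.capture("scene");print(env.read_t())
    cv2.imwrite("pics/w8.png",np.hstack([cv2.resize(r["pixels"],(400,300)),cv2.resize(s["pixels"][170:320,250:450],(400,300))]))
    r2=r["pixels"];m=env.masks_of("wrist","weight_center")
    for q in m: print(q["p"],q["centre"],(to_plane(r,[q["centre"]],.05)-O)@MB)
E
```

```text
True [ 0.58143271 -0.10601681  0.04175168] [-0.87301765 -0.71750638  5.17169971] 52.4917
54.9667
0.59 [321.0, 112.4] [[ 0.01901909 -0.01793803]]
```

View pics/w8.png

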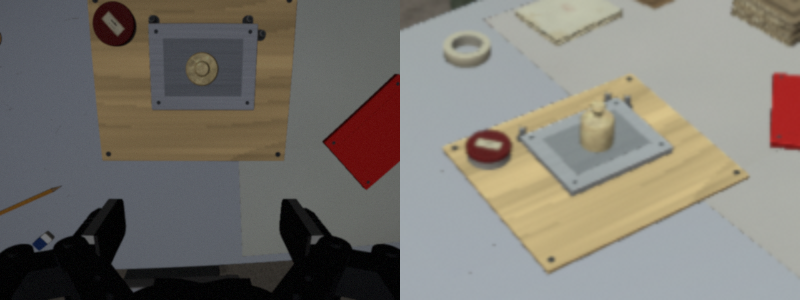

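The weight stands upright at the middle of the squared plate, at (202,68) in the left half. The back edge is against the pins at (153,20) and (247,20), and the tin is untouched.

```bash
python3 -c "
from cell import env
print(env.finish_job())"
```

```text
the job is handed in; nothing more can be done
None
```

The job is handed in at about 55 s: the plate is square against its pins after steady presses of about 13 N (a first push left its corner about 1.4 mm off the corner pin, so I pushed it back and pressed again), and the brass weight stands upright on its middle; the tin is undisturbed in the last picture, and I kept the arm clear of the spool and beeswax but did not check them afterwards.

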